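Pass a sample rack under the reader's drop gate

TASK

A tube rack stands in the mouth of the tube reader's loading lane, and the spring-closed drop gate keeps it out of the reading bay. With one fingertip press down the long steel finger bar beside the lane so that the gate stands open, and keep it pressed while your other finger pushes the rack from behind, under the gate and fully home against the rubber stops; then take your fingers away so that the gate drops shut behind the rack. Only press and push: nothing is gripped or lifted, the gate must stay up clear of the rack all the while it passes, the tubes stay standing in the rack, and the other things on the bench stay where they are.

Things in the scene. Friction and masses are not known exactly. Their poses are not given: they have to be found in the camera images.
- lane: aluminium loading lane fixed on the bench, 424 mm long, white reader housing (118 x 85 x 126 mm high) at its end. Origin: bench top, lane centre line, plane of the drop gate. y = travel of the rack, toward the reader; x = across, away from the finger bar; z up. Bed top 4 mm high, y = -250 to +174 mm. Near fence: inner face x = -44 mm, 16 mm high
- far_guide (a point): top of the far guide where its flare begins: lane x = +44 mm (inner face), y = +31 mm, 22 mm high. From here toward the reader it is straight; back to the lane's mouth it flares outward by 0.07 rad, leading the rack in
- gate_hinge (a point): point of the gate's hinge axis in the gate's plane: lane x = -52 mm, y = 0, 20 mm high. The axis runs along lane y, in three bearings up to 28 mm high (lane x = -60 to -44 mm, y = -235, -100, +30 mm)
- lane_stop (a point): the point between the two round rubber stops (18 mm diameter, at x = +-25 mm) on the reader's front, in the plane of their faces: lane y = +167 mm, 18 mm above the bench. Pushing the rack along the lane takes 1 to 6 N, and a fingertip sliding along the pressed bar drags with up to 6 N more, so only a clearly greater force means that the rack has met the stops
- gate (a joint): angle (rad) of drop gate and finger bar, one rigid steel part on a hinge tube along the lane: 0 = shut (sprung), 0.925 = fully open, on its stop. Pressing the bar down lifts the gate: about 2.5 N start it, 5 N hold it fully open; let go, it falls shut. Below about 0.6 the gate is not clear of the rack
- bar_mid (a point): mid-point of the axis of the finger bar: round steel, 12 mm diameter, along lane y from -255 to +35 mm, 38 mm from the hinge axis on the side away from the rack. Shut: lane x = -85 mm, axis 39 mm high. Pressed, it swings by x = -90 to x = -87 mm, axis 5 mm high, fully open. Bar top pressed to 16 mm above the bench: joint 0.78; to 23 mm: 0.6
- gate_blade (a point): centre of the gate's blade, a steel tongue 11 mm wide, 6 mm thick along the lane, 19 mm high. Shut, it blocks the lane at lane x = -30 to -19 mm, 19 to 38 mm above the bench. Open, it stands up between the finger on the bar and the finger in the lane, at lane x = -46 to -22 mm, up to 58 mm high
- rack: black grid tube rack in the lane (a second black rack right of the lane is not used), 83 x 162 x 28 mm (solid 80 x 158), 0.2 kg. Origin: centre of underside; y = long axis, near lane y. Rear face, to push, at its y = -79 mm, front at +79. Starts before the gate; home, its origin is at lane y = +88 mm, its rear 6 mm past the blade. Tubes only in its front half, 75 mm or more from the rear
- tube_1: capped sample tube standing loose in the rack, 14 x 14 x 83 mm; origin at its foot, z up
- tube_2: capped sample tube standing loose in the rack, 14 x 14 x 85 mm; origin at its foot, z up
- tube_3: capped sample tube standing loose in the rack, 14 x 14 x 71 mm; origin at its foot, z up
- tube_4: capped sample tube standing loose in the rack, 14 x 14 x 91 mm; origin at its foot, z up
- dropper: bystander: small dropper bottle with a white cap, 25 x 26 x 66 mm, behind the lane; origin at its foot
- dark_vial: bystander: dark vial with a white cap, 33 x 34 x 73 mm, behind the lane; origin at its foot
- bench_timer: bystander: flat bench timer, 62 x 66 x 18 mm, in front of the reading bay; origin under its centre
- pen: bystander: marker pen lying behind the reader, 15 x 128 x 17 mm; origin under its centre
- slide_box: bystander: open carton of microscope slides, 32 x 82 x 30 mm, right of the lane at the back; origin under its centre
- cup: bystander: small clear cup behind the lane, 66 x 66 x 69 mm; origin under its centre

How it is judged:
By the outcome, as a careful person would: the job done as asked, in the order asked, and still so for the second after the job is handed in, with the robot touching nothing.
It also fails if it takes over 54 s, if anything falls off the work surface, if the arm or the gripper's body presses on something with over 40 N, if the wrist force passes 120 N, or if a joint passes its speed limit or range.

ROBOT

A 7-joint arm with a two-finger parallel gripper is mounted at the origin on a cart in front of the work surface, level with it; the furniture and walls round the work are solid. World frame = base frame: x ahead of the robot, y to its left, z up, the work surface at z = 0. Lengths are in m, angles in rad, forces in N, time in s.
With the tool pointing down it reaches from about 0.4 to 0.875 m from the base axis. Payload 19.3 kg.
Tool frame: the origin (TCP) lies at the very end of the fingers, on their centre line; the grasp point (between the pads) lies 19 mm behind it; z points along the fingers, y is the line along which they close (so a half turn about z gives the same grasp; the last joint's range is limited). The gripper opens to 85 mm and grips with 20 to 120 N. Pads are 22 mm wide; open, the fingers measure 114 mm over their backs; the gripper's body (76 mm by 85 mm) begins 54 mm behind the grasp point. The pads swing forward as they close: fully open they stand 13 mm farther back than shut.
Start: joints at [-1.327, 0.521, -0.036, 1.599, 0.021, 1.021, -0.113], TCP at [0.193, 0.594, 0.231] pointing down, gripper open.
Joint ranges: [-2.91, 2.91], [-0.3, 2.13], [-1.5, 1.42], [0.17, 2.43], [-1.26, 4.41], [0.16, 1.93], [-2.52, 2.52]. Speed limits (rad/s): [1.89, 1.89, 2.39, 2.39, 3.01, 3.01, 3.01].

INTERFACE

Orientations are given as [roll, pitch, yaw] about the fixed x, y, z axes, in that order (R = Rz(yaw) Ry(pitch) Rx(roll)).
In Python, from workcell import bot gives the robot as it stands. The module is installed in compiled form; this text tells all that it offers.
- The arm moves only by the tool apply_moves, never from a script. Its arguments are lists of equal length, an entry for each row: "claw": the finger opening in m, from 0 to 0.0854; "xyz": the shift along the tool's x, y, z in m, a list of three; "twist": the turn, a rotation vector about the tool's x, y, z in rad, a list of three. A call has 1 to 20 rows; each row shifts and turns the commanded pose from where the row before left it, along the tool's axes as they then stand; what a row does not reach is not made up. A row lasts 1/10 s, in which the tool goes at most 50 mm and 8.59 degrees, less where a joint would pass 70% of its speed; a pose out of reach is approached as far as the arm can. A call with a gripper value outside its range is refused whole. The fingers move at their own pace and stop on an object; "force" is the grip in N (left out, the last holds). Time passes only in rows, so rows that do not move let the fingers close. It gives the time, the measured TCP pose, the force, the opening and the grip force at its end, in the units of the state.
- bot.observe(): the state, without advancing time (a new reading comes with each control period).
- bot.grab_frame(name): name is "side" or "top"; returns a dict with "img" (480x640x3 uint8, red, green, blue), "vfov" (degrees; the focal length in pixels is half the picture's height over the tangent of half this angle, whatever the lens; pixels are square), "cx", "cy" (the principal point, pixels), "distortion" ([k1, k2, p1, p2, k3] as OpenCV has them; the pictures are not rectified), "view" (4x4, takes a point from world to camera coordinates). Camera axes: x right, y up, looking along -z (the intrinsics and any distortion apply to the point x, -y, -z); pixel columns grow to the right and rows downward; lengths in m; the calibration is good to about 2 mm. A picture is of the moment at which its call begins. There is no depth.
- bot.job_done(): hands the job in; it is judged then, once.
Trained networks look in the newest picture that a camera, given by its name, has taken for a name from the list of things; names that differ only in an ending like _2 or _b are one class to them, and where a whole thing is asked for, a point or a joint stands for the part that bears it (a point fixed in the world has none). Each returns a list of dicts, best first, with "score" (0 to 1); they miss things now and then, are a little off and sometimes report something else, mostly with a low value. They report only what shows in the picture. A call takes as long as a camera call.
- bot.find_in(camera, query): "position" ([x, y, z] in m, in world coordinates, good to about 4 mm: the middle of the surface that is visible of it).
The state is a dict: "clock": time; "qpos": joint angles; "qd": joint speeds; "joint_efforts": joint torques, N m; "position": TCP position; "tool_rot": TCP orientation; "force": force on the tool from outside, world axes, zero at the start; "moment": the same for the moment, N m; "grip_width": finger opening in m; "finger_force": force on a finger pad.
Only numpy, scipy, OpenCV 4.12 (cv2) and the standard library are available. Lean on these libraries where they do the work, as an engineer would, in place of code of your own. Each camera call takes 0.05 s, during which the arm holds its last target. There are 200 camera calls.

## Working session

There is one attempt and no reset: what is moved stays moved. The work goes in short steps, Python scripts to look and compute and a tool call to move; the robot and the scene stay as the last step left them, time stands still between calls to the robot, and variables do not carry over. Pictures are saved under pics/ and viewed, at most 10 in all, crops included, and the job is handed in when it is done.

Besides the shell and the picture viewer there is one more tool, called after "Emit:" as name(argument=value, ...), one argument or row to a line, values as JSON. apply_moves: Moves the arm, as the interface text tells. Its arguments: {"type":"object","properties":{"claw":{"type":"array"},"xyz":{"type":"array"},"twist":{"type":"array"},"force":{"type":"number"}},"required":["claw","xyz","twist"]}

```bash
mkdir -p pics
cat > h.py <<'E'
from workcell import bot
import numpy as np, cv2
def K(f):
    h=240/np.tan(np.radians(f["vfov"])/2); return np.array([[h,0,f["cx"]],[0,h,f["cy"]],[0,0,1.]])
def proj(f,P):
    P=np.atleast_2d(P); c=(np.c_[P,np.ones(len(P))]@np.array(f["view"]).T)[:,:3]*[1,-1,-1]
    return cv2.projectPoints(c.reshape(-1,1,3),np.zeros(3),np.zeros(3),K(f),np.array(f["distortion"],float))[0][:,0]
def ray(f,uv,z):
    u=cv2.undistortPoints(np.array(uv,float).reshape(-1,1,2),K(f),np.array(f["distortion"],float))[:,0]
    V=np.array(f["view"]); d=np.c_[u[:,0],-u[:,1],-np.ones(len(u))]@V[:3,:3]; o=-V[:3,:3].T@V[:3,3]
    return o+d*((z-o[2])/d[:,2])[:,None]
E
python3 - <<'E'
from h import *
s=bot.observe(); print({k:np.round(s[k],3) for k in s})
for n in("top","side"):
    f=bot.grab_frame(n); cv2.imwrite(f"pics/{n}0.png",f["img"][...,::-1])
    V=np.array(f["view"]);print(n,f["vfov"],-V[:3,:3].T@V[:3,3],f["distortion"])
    for q in["lane","far_guide","gate_hinge","lane_stop","bar_mid","gate_blade","rack","tube_1","gate"]:
        print(q,[(np.round(d["position"],3).tolist(),round(d["score"],2)) for d in bot.find_in(n,q)[:4]])
E
```

```text
{'clock': np.float64(0.0), 'qpos': array([-1.327,  0.522, -0.036,  1.6  ,  0.021,  1.021, -0.113]), 'qd': array([ 0.   , -0.001, -0.   , -0.   , -0.001, -0.001, -0.001]), 'joint_efforts': array([ 0.0000e+00, -9.2710e+01,  1.9800e+00, -3.6993e+01,  1.8000e-02,
        8.0000e-03,  0.0000e+00]), 'position': array([0.193, 0.594, 0.231]), 'tool_rot': array([-3.14 ,  0.   ,  2.828]), 'force': array([-0.063, -0.004, -0.426]), 'moment': array([-0.019, -0.036,  0.025]), 'finger_force': np.float64(0.0), 'grip_width': np.float64(0.086)}
top 48.547141350676924 [ 0.41428063 -0.05221561  1.23593312] [-0.10413734  0.          0.          0.          0.        ]
lane [([0.56, 0.082, 0.007], 0.68), ([0.685, 0.226, 0.014], 0.37)]
far_guide [([0.559, 0.084, 0.004], 0.8), ([0.599, -0.064, 0.075], 0.74)]
gate_hinge [([0.56, 0.081, 0.006], 0.6)]
lane_stop [([0.56, 0.082, 0.004], 0.89)]
bar_mid [([0.488, -0.086, 0.038], 0.65)]
gate_blade [([0.491, -0.088, 0.043], 0.92)]
rack [([0.567, -0.094, 0.007], 0.77)]
tube_1 [([0.578, -0.057, 0.091], 0.61), ([0.583, -0.021, 0.096], 0.59), ([0.564, -0.081, 0.087], 0.56)]
gate [([0.489, -0.088, 0.043], 0.69)]
side 45.504154425518706 [0.32595755 0.86318392 0.73500415] [-0.10414188  0.          0.          0.          0.        ]
lane [([0.545, 0.242, 0.05], 0.7)]
far_guide [([0.546, 0.25, 0.048], 0.62)]
gate_hinge [([0.548, 0.248, 0.045], 0.93)]
lane_stop [([0.549, 0.249, 0.049], 0.95)]
bar_mid [([0.486, -0.047, 0.041], 0.67)]
gate_blade [([0.492, -0.049, 0.04], 0.72)]
rack [([0.559, -0.062, 0.026], 0.63)]
tube_1 [([0.584, -0.021, 0.066], 0.56), ([0.569, -0.076, 0.067], 0.44), ([0.58, -0.051, 0.066], 0.43), ([0.598, -0.059, 0.075], 0.42)]
gate [([0.487, -0.043, 0.036], 0.77)]
```

View pics/top0.png

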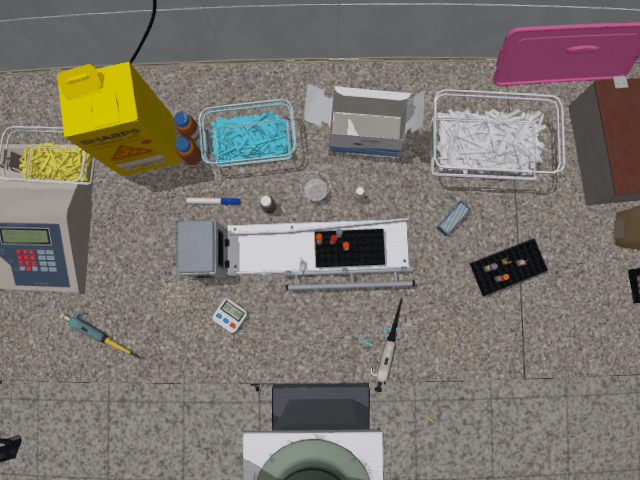

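View pics/side0.png

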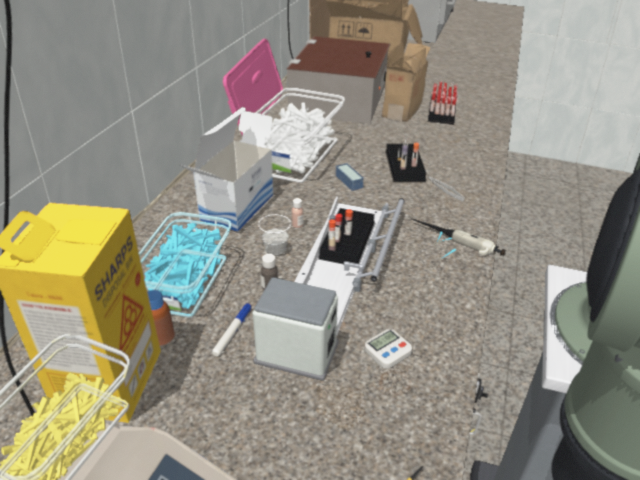

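The top picture shows the lane at about (180–410, 220–292), with the reader on the left (+y), the finger bar from (287,288) to (414,284), and the rack rear near (385,248). I'll zoom in to get an exact lane pose.

Run:
```python
import cv2
i=cv2.imread("pics/top0.png")[205:305,170:425]
cv2.imwrite("pics/crop0.png",cv2.resize(i,None,fx=3.13,fy=3.13,interpolation=cv2.INTER_CUBIC))
```

```text
(no output)
```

View pics/crop0.png

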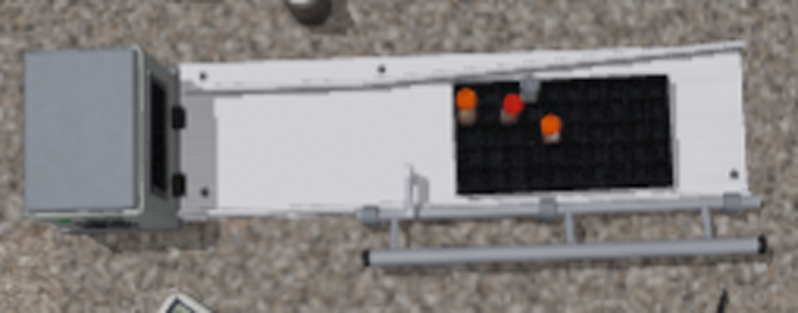

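The crop shows the bar's ends at (363,258) and (766,244), the rack's top corners at (668,75), (673,187), (458,194) and (455,82), and the gate tongue near (411,185). I'll fit the lane pose from these.

```bash
cat >> h.py <<'E'
def L2W(p,P):
    c,s=np.cos(p[2]),np.sin(p[2]); P=np.atleast_2d(np.array(P,float))
    return np.c_[p[0]+c*P[:,0]-s*P[:,1],p[1]+s*P[:,0]+c*P[:,1],P[:,2]]
def W2L(p,P):
    c,s=np.cos(p[2]),np.sin(p[2]); P=np.atleast_2d(np.array(P,float))-[p[0],p[1],0]
    return np.c_[c*P[:,0]+s*P[:,1],-s*P[:,0]+c*P[:,1],P[:,2]]
E
python3 - <<'E'
from h import *
from scipy.optimize import least_squares
f=bot.grab_frame("top")
C=lambda a:np.array(a,float)/3.13+[170,205]
uv=C([(363,258),(766,244),(25,213),(137,208),(136,48),(24,50)])
M=np.array([(-.085,.035,.039),(-.085,-.255,.039),(-.059,.259,.126),(-.059,.174,.126),(.059,.174,.126),(.059,.259,.126)])
def res(p):
    r=(proj(f,L2W(p,M))-uv); r[2:]*=.4; return r.ravel()
s=least_squares(res,[.57,-.05,.0]);p=s.x;print(p,np.round(s.fun.reshape(-1,2),2));np.save("lane.npy",p)
print("rack lane",np.round(W2L(p,ray(f,C([(668,75),(673,187),(458,194),(455,82)]),.032)),4))
print("mouth",np.round(W2L(p,ray(f,C([(747,200),(411,170),(411,205)]),.004)),4))
print("blade",np.round(W2L(p,ray(f,C([(409,167),(409,205)]),.038)),4))
for n in["dropper","bench_timer","cup","dark_vial"]:
    d=bot.find_in("top",n); print(n,d and np.round(W2L(p,d[0]["position"]),3))
print("tool goal", L2W(p,[[-.0385,-.2,.15]]))
E
```

```text
[0.56485157 0.01964588 0.01689339] [[-0.2  -0.53]
 [-0.19  0.12]
 [-0.66  0.84]
 [ 0.91  1.05]
 [ 1.01 -0.59]
 [-0.35 -0.33]]
rack lane [[ 0.0415 -0.1907  0.032 ]
 [-0.0409 -0.1908  0.032 ]
 [-0.0414 -0.0347  0.032 ]
 [ 0.0409 -0.0346  0.032 ]]
mouth [[-0.0497 -0.2483  0.004 ]
 [-0.0199  0.0006  0.004 ]
 [-0.046   0.0012  0.004 ]]
blade [[-0.0213  0.0001  0.038 ]
 [-0.0489  0.0007  0.038 ]]
dropper [[ 0.116 -0.135  0.046]]
bench_timer [[-0.151  0.169  0.015]]
cup [[ 0.139 -0.039  0.034]]
dark_vial []
tool goal [[ 0.52973558 -0.18097594  0.15      ]]
```

Emit:
apply_moves(
  claw=[0.0854,0.0854,0.0854,0.0854,0.0854,0.0854,0.0854,0.0854,0.0854,0.0854],
  xyz=[
    [-0.0303,-0.0263,0],
    [-0.0303,-0.0263,0],
    [-0.0303,-0.0263,0],
    [-0.0303,-0.0263,0],
    [-0.0303,-0.0263,0],
    [-0.0303,-0.0263,0],
    [-0.0303,-0.0263,0],
    [-0.0303,-0.0263,0],
    [-0.0303,-0.0263,0],
    [-0.0303,-0.0263,0],
  ],
  twist=[
    [0,0,0],
    [0,0,0],
    [0,0,0],
    [0,0,0],
    [0,0,0],
    [0,0,0],
    [0,0,0],
    [0,0,0],
    [0,0,0],
    [0,0,0],
  ],
)

```text
clock: 2.25
position: [0.4006, 0.2493, 0.2315]
tool_rot: [3.141, 0.0, 2.828]
force: [-0.2, -0.3, -0.2]
grip_width: 0.0855
finger_force: 0.0
```

```bash
python3 -c "
from h import *
s=bot.observe();print(np.round(s['qpos'],3))"
```

```text
[-0.739  0.278  0.068  1.993 -0.025  0.871  0.6  ]
```

Emit:
apply_moves(
  claw=[0.0854,0.0854,0.0854,0.0854,0.0854,0.0854,0.0854,0.0854,0.0854,0.0854,0.0854,0.0854,0.0854,0.0854,0.0854,0.0854,0.0854,0.0854,0.0854,0.0854],
  xyz=[
    [0,0,0],
    [0,0,0],
    [0,0,0],
    [0,0,0],
    [0,0,0],
    [0,0,0],
    [0,0,0],
    [0,0,0],
    [0,0,0],
    [0,0,0],
    [-0.0441,0.0122,0],
    [-0.0441,0.0122,0],
    [-0.0441,0.0122,0],
    [-0.0441,0.0122,0],
    [-0.0441,0.0122,0],
    [-0.0441,0.0122,0],
    [-0.0441,0.0122,0],
    [-0.0441,0.0122,0],
    [-0.0441,0.0122,0],
    [-0.0441,0.0122,0],
  ],
  twist=[
    [0,0,0.124],
    [0,0,0.124],
    [0,0,0.124],
    [0,0,0.124],
    [0,0,0.124],
    [0,0,0.124],
    [0,0,0.124],
    [0,0,0.124],
    [0,0,0.124],
    [0,0,0.124],
    [0,0,0],
    [0,0,0],
    [0,0,0],
    [0,0,0],
    [0,0,0],
    [0,0,0],
    [0,0,0],
    [0,0,0],
    [0,0,0],
    [0,0,0],
  ],
)

```text
clock: 4.25
position: [0.5297, -0.1899, 0.2314]
tool_rot: [3.141, -0.0, 1.588]
force: [1.3, 1.5, 0.8]
grip_width: 0.0856
finger_force: 0.0
```

```bash
cat >> h.py <<'E'
def st(goal=None):
    p=np.load("lane.npy"); s=bot.observe(); P=np.array(s["position"])
    print("t",s["clock"],"lane",np.round(W2L(p,P)[0]*1000,1),"yawerr",round(s["tool_rot"][2]-np.pi/2-p[2],4),"F",np.round(s["force"],1))
    return s
E
python3 -c "
from h import *
s=st();print(np.round(s['qpos'],3),s['tool_rot'])"
```

```text
t 4.25 lane [ -38.6 -208.9  231.4] yawerr 0.0004 F [1.3 1.5 0.8]
[-0.088  0.458  0.455  1.785 -0.241  0.953  0.484] [ 3.14122505e+00 -1.17592392e-04  1.58807846e+00]
```

Emit:
apply_moves(
  claw=[0.0854,0.0854,0.0854,0.0854,0.0854],
  xyz=[
    [0,0,0.04],
    [0,0,0.04],
    [0,0,0.04],
    [0,0,0.04],
    [0,0,0],
  ],
  twist=[
    [0,0,0],
    [0,0,0],
    [0,0,0],
    [0,0,0],
    [0,0,0],
  ],
)

```text
clock: 4.75
position: [0.527, -0.1873, 0.0674]
tool_rot: [-3.135, -0.002, 1.588]
force: [-0.6, 0.2, 1.0]
grip_width: 0.0853
finger_force: 0.0
```

Run:
```python
from h import *
s=st();print(s["grip_width"])
f=bot.grab_frame("side");p=np.load("lane.npy")
print(proj(f,L2W(p,[[-.088,-.21,.07],[.01,-.21,.07]])))
cv2.imwrite("pics/side1.png",cv2.resize(f["img"][180:300,290:450,::-1],None,fx=5,fy=5,interpolation=cv2.INTER_CUBIC))
```

```text
t 4.75 lane [ -41.4 -206.3   67.4] yawerr 0.0002 F [-0.6  0.2  1. ]
0.08529417011778098
[[400.84614912 197.5774585 ]
 [357.30915033 189.83931545]]
```

View pics/side1.png

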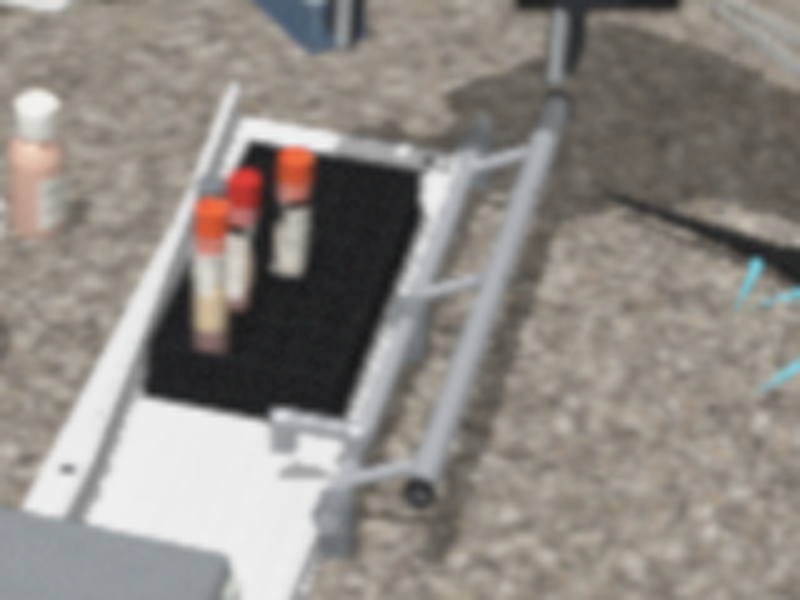

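The side crop shows a finger just above the bar at about (560,80), but I don't see the second finger. I need a wider view.

Run:
```python
from h import *
s=st();f=bot.grab_frame("side");p=np.load("lane.npy");g=bot.grab_frame("top")
q=[[-.0885,-.208,.067],[.004,-.208,.067],[-.04,-.208,.14],[-.0885,-.208,.08]]
im=f["img"][60:300,290:530,::-1].copy()
im=cv2.resize(im,None,fx=2.4,fy=2.4,interpolation=cv2.INTER_CUBIC)
for u in proj(f,L2W(p,q)): cv2.circle(im,tuple(((u-[290,60])*2.4).astype(int)),3,(255,0,255),1)
cv2.imwrite("pics/side2.png",im)
```

```text
t 4.8 lane [ -40.1 -207.    70.2] yawerr -0.0003 F [ 1.1 -0.2  0.8]
```

View pics/side2.png

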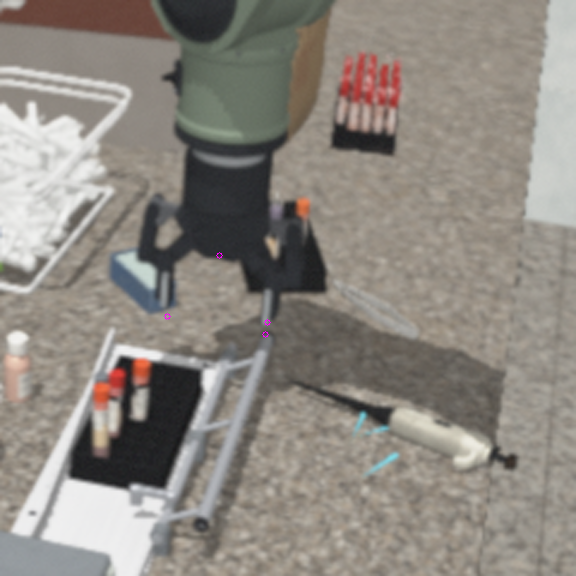

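The open fingertips sit about 10–13 mm above the TCP: the left tip is at (167,308), against (167,316) projected. Next I descend and feel for the bar.

Emit:
apply_moves(
  claw=[0.0854,0.0854,0.0854,0.0854,0.0854,0.0854,0.0854,0.0854],
  xyz=[
    [0,0,0.015],
    [0,0,0.015],
    [0,0,0.005],
    [0,0,0.005],
    [0,0,0.005],
    [0,0,0.005],
    [0,0,0],
    [0,0,0],
  ],
  twist=[
    [0,0,0],
    [0,0,0],
    [0,0,0],
    [0,0,0],
    [0,0,0],
    [0,0,0],
    [0,0,0],
    [0,0,0],
  ],
)

```text
clock: 5.7
position: [0.5293, -0.1882, 0.0215]
tool_rot: [-3.141, 0.0, 1.588]
force: [-3.4, 0.1, 3.0]
grip_width: 0.0854
finger_force: 2.0
```

Run:
```python
from h import *
s=st()
f=bot.grab_frame("side")
im=f["img"][160:310,300:460,::-1].copy()
cv2.imwrite("pics/side3.png",cv2.resize(im,None,fx=4,fy=4,interpolation=cv2.INTER_CUBIC))
```

```text
t 5.7 lane [ -39.1 -207.3   21.5] yawerr -0.0002 F [-3.4  0.1  3. ]
```

View pics/side3.png

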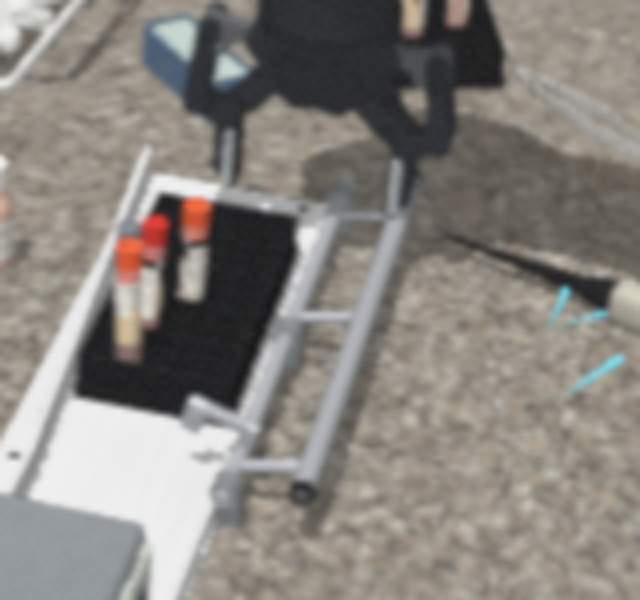

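The finger sits centred on the bar at (398,205) and the gate is starting to rise at (205,405). I'll keep pressing.

Emit:
apply_moves(
  claw=[0.0854,0.0854,0.0854,0.0854,0.0854,0.0854],
  xyz=[
    [0,0,0.005],
    [0,0,0.005],
    [0,0,0.004],
    [0,0,0.002],
    [0,0,0],
    [0,0,0],
  ],
  twist=[
    [0,0,0],
    [0,0,0],
    [0,0,0],
    [0,0,0],
    [0,0,0],
    [0,0,0],
  ],
)

```text
clock: 6.35
position: [0.5296, -0.1881, 0.0054]
tool_rot: [3.141, 0.0, 1.588]
force: [-0.5, -0.4, 4.3]
grip_width: 0.0855
finger_force: 1.9
```

Run:
```python
from h import *
s=st();print(s["finger_force"])
f=bot.grab_frame("side");p=np.load("lane.npy")
im=f["img"][160:310,300:460,::-1].copy()
im=cv2.resize(im,None,fx=4,fy=4,interpolation=cv2.INTER_CUBIC)
for a in(.6,.78,.925):  # predicted bar end axis
    t=np.arctan2(.019,-.033)+a
    for y in(.035,-.17):
        u=proj(f,L2W(p,[[-.052+.038*np.cos(t),y,.020+.038*np.sin(t)]]))[0]
        cv2.circle(im,tuple(((u-[300,160])*4).astype(int)),3,{.6:(0,0,255),.78:(0,255,255),.925:(0,255,0)}[a],1)
cv2.imwrite("pics/side4.png",im)
```

```text
t 6.35 lane [ -38.8 -207.1    5.4] yawerr 0.0001 F [-0.5 -0.4  4.3]
1.8868343532085419
```

View pics/side4.png

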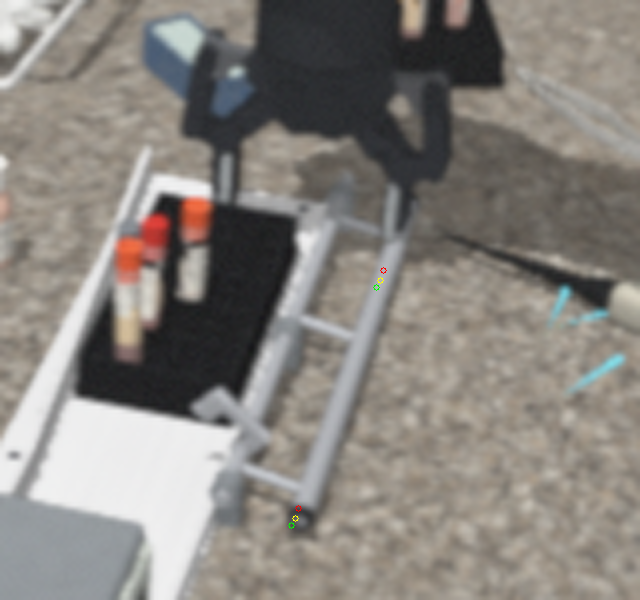

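The bar end at (303,517) is close to the 0.78 mark. I'll press 4 mm further and start a gentle push.

Emit:
apply_moves(
  claw=[0.0854,0.0854,0.0854,0.0854,0.0854,0.0854,0.0854,0.0854,0.0854,0.0854,0.0854],
  xyz=[
    [0,0,0.002],
    [0,0,0.002],
    [0,0,0],
    [0.002,0,0],
    [0.002,0,0],
    [0.002,0,0],
    [0.002,0,0],
    [0.002,0,0],
    [0.003,0,0],
    [0.003,0,0],
    [0.004,0,0],
  ],
  twist=[
    [0,0,0],
    [0,0,0],
    [0,0,0],
    [0,0,0],
    [0,0,0],
    [0,0,0],
    [0,0,0],
    [0,0,0],
    [0,0,0],
    [0,0,0],
    [0,0,0],
  ],
)

```text
clock: 7.5
position: [0.529, -0.1682, 0.0013]
tool_rot: [-3.142, 0.0, 1.587]
force: [0.4, -5.3, 4.3]
grip_width: 0.0853
finger_force: 3.0
```

```bash
cat >> h.py <<'E'
def look(name):
    f=bot.grab_frame("top"); im=f["img"][205:305,170:425,::-1]
    cv2.imwrite(f"pics/{name}.png",cv2.resize(im,None,fx=3.13,fy=3.13,interpolation=cv2.INTER_CUBIC))
E
python3 -c "
from h import *
s=st();print(s['finger_force'])"
```

```text
t 7.5 lane [ -39.  -187.2    1.3] yawerr -0.0003 F [ 0.4 -5.3  4.3]
3.031624685972929
```

Emit:
apply_moves(
  claw=[0.0854,0.0854],
  xyz=[
    [0.004,0,0],
    [0.004,0,0],
  ],
  twist=[
    [0,0,0],
    [0,0,0],
  ],
)

```text
clock: 7.7
position: [0.5289, -0.1601, 0.0013]
tool_rot: [3.142, 0.0, 1.588]
force: [0.3, -5.4, 4.5]
grip_width: 0.0854
finger_force: 3.0
```

Run:
```python
from h import *
s=st()
f=bot.grab_frame("side")
a=cv2.resize(f["img"][160:310,300:440,::-1],None,fx=4,fy=4,interpolation=cv2.INTER_CUBIC)
cv2.imwrite("pics/c5.png",a)
```

```text
t 7.7 lane [ -39.  -179.1    1.3] yawerr -0.0002 F [ 0.3 -5.4  4.5]
```

View pics/c5.png

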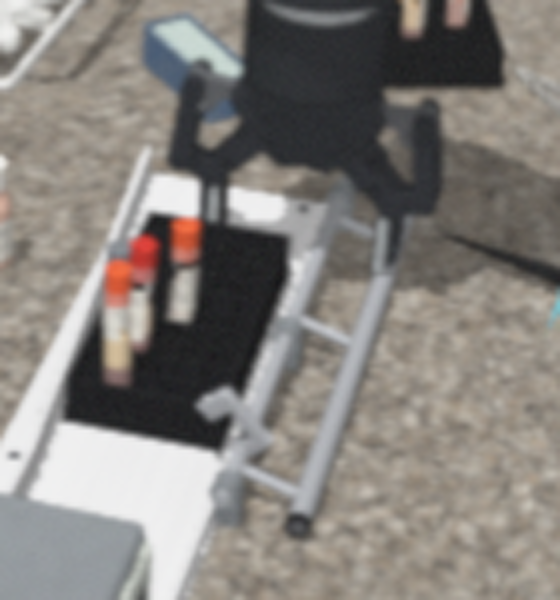

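The gate is up at (220,405), the rack is moving, and the tubes are standing. I'll carry on.

Emit:
apply_moves(
  claw=[0.0854,0.0854,0.0854,0.0854,0.0854,0.0854,0.0854,0.0854,0.0854,0.0854,0.0854,0.0854,0.0854,0.0854,0.0854,0.0854,0.0854,0.0854,0.0854,0.0854],
  xyz=[
    [0.004,0,0],
    [0.004,0,0],
    [0.004,0,0],
    [0.004,0,0],
    [0.004,0,0],
    [0.004,0,0],
    [0.004,0,0],
    [0.004,0,0],
    [0.004,0,0],
    [0.004,0,0],
    [0.004,0,0],
    [0.004,0,0],
    [0.004,0,0],
    [0.004,0,0],
    [0.004,0,0],
    [0.004,0,0],
    [0.004,0,0],
    [0.004,0,0],
    [0.004,0,0],
    [0.004,0,0],
  ],
  twist=[
    [0,0,0],
    [0,0,0],
    [0,0,0],
    [0,0,0],
    [0,0,0],
    [0,0,0],
    [0,0,0],
    [0,0,0],
    [0,0,0],
    [0,0,0],
    [0,0,0],
    [0,0,0],
    [0,0,0],
    [0,0,0],
    [0,0,0],
    [0,0,0],
    [0,0,0],
    [0,0,0],
    [0,0,0],
    [0,0,0],
  ],
)

```text
clock: 9.75
position: [0.5275, -0.0801, 0.0013]
tool_rot: [-3.142, 0.0, 1.588]
force: [0.1, -5.9, 5.2]
grip_width: 0.0852
finger_force: 3.1
```

Run:
```python
from h import *
s=st()
f=bot.grab_frame("side")
a=cv2.resize(f["img"][170:320,290:430,::-1],None,fx=4,fy=4,interpolation=cv2.INTER_CUBIC)
cv2.imwrite("pics/c6.png",a)
```

```text
t 9.75 lane [-39.  -99.1   1.3] yawerr -0.0001 F [ 0.1 -5.9  5.2]
```

View pics/c6.png

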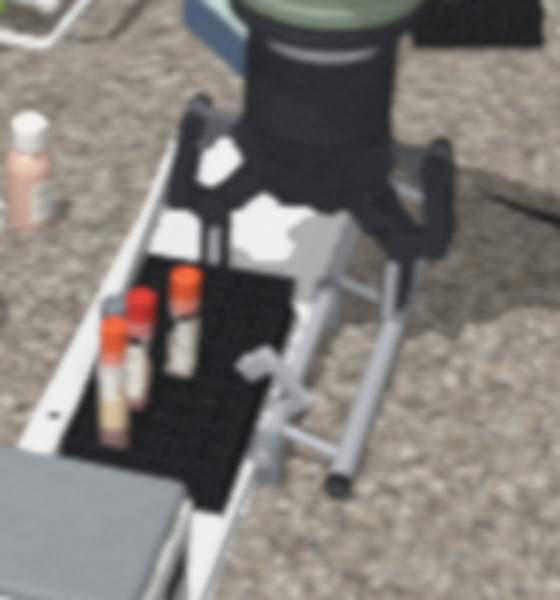

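The rack is under the open gate at (270,370) with the tubes upright. Next stretch.

Emit:
apply_moves(
  claw=[0.0854,0.0854,0.0854,0.0854,0.0854,0.0854,0.0854,0.0854,0.0854,0.0854,0.0854,0.0854,0.0854,0.0854,0.0854,0.0854,0.0854,0.0854,0.0854,0.0854],
  xyz=[
    [0.004,0,0],
    [0.004,0,0],
    [0.004,0,0],
    [0.004,0,0],
    [0.004,0,0],
    [0.004,0,0],
    [0.004,0,0],
    [0.004,0,0],
    [0.004,0,0],
    [0.004,0,0],
    [0.004,0,0],
    [0.004,0,0],
    [0.004,0,0],
    [0.004,0,0],
    [0.004,0,0],
    [0.004,0,0],
    [0.004,0,0],
    [0.004,0,0],
    [0.004,0,0],
    [0.004,0,0],
  ],
  twist=[
    [0,0,0],
    [0,0,0],
    [0,0,0],
    [0,0,0],
    [0,0,0],
    [0,0,0],
    [0,0,0],
    [0,0,0],
    [0,0,0],
    [0,0,0],
    [0,0,0],
    [0,0,0],
    [0,0,0],
    [0,0,0],
    [0,0,0],
    [0,0,0],
    [0,0,0],
    [0,0,0],
    [0,0,0],
    [0,0,0],
  ],
)

```text
clock: 11.8
position: [0.5261, -0.0003, 0.0013]
tool_rot: [-3.141, 0.0, 1.587]
force: [0.6, -5.5, 4.8]
grip_width: 0.0854
finger_force: 3.3
```

Emit:
apply_moves(
  claw=[0.0854,0.0854,0.0854,0.0854,0.0854,0.0854,0.0854],
  xyz=[
    [0.003,0,0],
    [0.003,0,0],
    [0.003,0,0],
    [0.002,0,0],
    [0.001,0,0],
    [0.001,0,0],
    [0.001,0,0],
  ],
  twist=[
    [0,0,0],
    [0,0,0],
    [0,0,0],
    [0,0,0],
    [0,0,0],
    [0,0,0],
    [0,0,0],
  ],
)

```text
clock: 12.5
position: [0.5259, 0.0136, 0.0013]
tool_rot: [-3.141, 0.0, 1.588]
force: [1.5, -6.3, 4.0]
grip_width: 0.0854
finger_force: 3.3
```

Emit:
apply_moves(
  claw=[0.0854,0.0854],
  xyz=[
    [0.001,0,0],
    [0.001,0,0],
  ],
  twist=[
    [0,0,0],
    [0,0,0],
  ],
)

```text
clock: 12.7
position: [0.5258, 0.0156, 0.0013]
tool_rot: [-3.141, 0.0, 1.587]
force: [1.2, -6.1, 3.8]
grip_width: 0.0852
finger_force: 3.3
```

Emit:
apply_moves(
  claw=[0.0854,0.0854],
  xyz=[
    [0.001,0,0],
    [0.001,0,0],
  ],
  twist=[
    [0,0,0],
    [0,0,0],
  ],
)

```text
clock: 12.9
position: [0.5258, 0.0176, 0.0013]
tool_rot: [-3.141, 0.0, 1.587]
force: [1.0, -5.8, 4.4]
grip_width: 0.085
finger_force: 3.3
```

Emit:
apply_moves(
  claw=[0.0854,0.0854],
  xyz=[
    [0.001,0,0],
    [0.001,0,0],
  ],
  twist=[
    [0,0,0],
    [0,0,0],
  ],
)

```text
clock: 13.1
position: [0.5257, 0.0188, 0.0013]
tool_rot: [-3.142, 0.001, 1.586]
force: [1.2, -13.0, 3.8]
grip_width: 0.0859
finger_force: 7.3
```

Emit:
apply_moves(
  claw=[0.0854,0.0854],
  xyz=[
    [0.001,0,0],
    [0,0,0],
  ],
  twist=[
    [0,0,0],
    [0,0,0],
  ],
)

```text
clock: 13.3
position: [0.5257, 0.019, 0.0013]
tool_rot: [-3.142, 0.002, 1.585]
force: [-0.1, -14.6, 5.6]
grip_width: 0.086
finger_force: 8.5
```

Emit:
apply_moves(
  claw=[0.0854,0.0854],
  xyz=[
    [0.001,0,0],
    [0,0,0],
  ],
  twist=[
    [0,0,0],
    [0,0,0],
  ],
)

```text
clock: 13.5
position: [0.5256, 0.0191, 0.0013]
tool_rot: [3.141, 0.003, 1.584]
force: [0.5, -18.4, 5.0]
grip_width: 0.0854
finger_force: 10.4
```

Contact with the stops is clear at 18 N. I'll back off slightly, then lift straight up so the gate drops.

Emit:
apply_moves(
  claw=[0.0854,0.0854,0.0854,0.0854,0.0854,0.0854,0.0854,0.0854,0.0854,0.0854,0.0854,0.0854,0.0854,0.0854,0.0854],
  xyz=[
    [-0.002,0,0],
    [-0.003,0,0],
    [-0.003,0,0],
    [-0.003,0,0],
    [0,0,0],
    [0,0,-0.005],
    [0,0,-0.006],
    [0,0,-0.006],
    [0,0,-0.006],
    [0,0,-0.006],
    [0,0,-0.006],
    [0,0,-0.015],
    [0,0,-0.03],
    [0,0,-0.03],
    [0,0,0],
  ],
  twist=[
    [0,0,0],
    [0,0,0],
    [0,0,0],
    [0,0,0],
    [0,0,0],
    [0,0,0],
    [0,0,0],
    [0,0,0],
    [0,0,0],
    [0,0,0],
    [0,0,0],
    [0,0,0],
    [0,0,0],
    [0,0,0],
    [0,0,0],
  ],
)

```text
clock: 15.0
position: [0.5272, 0.0108, 0.1145]
tool_rot: [3.138, -0.001, 1.588]
force: [0.4, -0.7, 1.0]
grip_width: 0.0852
finger_force: 0.0
```

Emit:
apply_moves(
  claw=[0.0854,0.0854,0.0854,0.0854,0.0854,0.0854,0.0854,0.0854,0.0854,0.0854],
  xyz=[
    [0,0,-0.03],
    [0,0,-0.03],
    [0,0,-0.03],
    [-0.03,0,0],
    [-0.03,0,0],
    [-0.03,0,0],
    [-0.03,0,0],
    [-0.03,0,0],
    [0,0,0],
    [0,0,0],
  ],
  twist=[
    [0,0,0],
    [0,0,0],
    [0,0,0],
    [0,0,0],
    [0,0,0],
    [0,0,0],
    [0,0,0],
    [0,0,0],
    [0,0,0],
    [0,0,0],
  ],
)

```text
clock: 16.0
position: [0.5281, -0.1393, 0.201]
tool_rot: [-3.141, -0.0, 1.587]
force: [-0.5, 0.4, 0.1]
grip_width: 0.0854
finger_force: 0.0
```

Run:
```python
from h import *
s=st()
f=bot.grab_frame("side");g=bot.grab_frame("top")
a=cv2.resize(f["img"][170:370,230:430,::-1],(500,500),interpolation=cv2.INTER_CUBIC)
b=cv2.resize(g["img"][190:350,170:270+60,::-1],(300,300),interpolation=cv2.INTER_CUBIC)
b=np.vstack([b,np.zeros((200,300,3),np.uint8)])
cv2.imwrite("pics/c8.png",np.hstack([a,b]))
```

```text
t 16.0 lane [ -39.4 -158.3  201. ] yawerr -0.0012 F [-0.5  0.4  0.1]
```

View pics/c8.png

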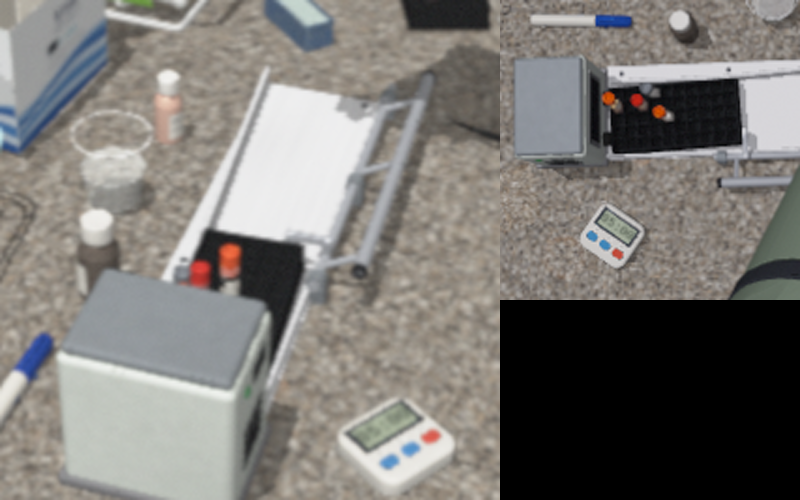

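The rack sits against the stops at top-inset (608,130). The bar end is back at side pixel (375,278), the same as at the start, so the gate is shut behind the rack. The tubes I can see stand upright in the rack and the bystanders look unmoved. Handing in.

```bash
python3 -c "
from workcell import bot
print(bot.job_done())"
```

```text
the job is handed in; nothing more can be done
None
```

The job is handed in at about 16 s: the rack is home against the stops (18 N push), the gate has dropped shut behind it, the tubes in view are upright, and the bystanders in view look unmoved; no verdict was returned.

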